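File the floor samples on edge and close the rack

TASK

Take the two floor samples off their display stands and stand each one upright (110 mm side vertical) in the rack, in the empty slot whose width suits its thickness, fully down and about centred along the slot. When both are in, swing the aluminium keeper frame down over them until it is fully closed. Leave the two samples already filed in their slots, and do not disturb the bottle, the cup or the carton.

Things in the scene. Friction and masses are not known exactly. Their poses are not given: they have to be found in the camera images.
- sample_thin: Wooden floor sample: flat board 10 mm thick (x), 90 mm wide (y), 110 mm tall (z, lower to upper edge); origin at its centre. Starts leaning on a stand, z 0.6 rad from vertical, top towards the robot; its upper 55 mm stand clear of the stand's back plate, free to be pinched by the thickness. 55 to 140 g.
- sample_thick: Wooden floor sample: flat board 22 mm thick (x), 60 mm wide (y), 110 mm tall (z, lower to upper edge); origin at its centre. Starts leaning on a stand, z 0.6 rad from vertical, top towards the robot; its upper 55 mm stand clear of the stand's back plate, free to be pinched by the thickness. 55 to 140 g.
- slot_thin: Fixed wooden slot block in the rack, empty: one slot 15 mm wide (for the 10 mm sample) along its x axis, open above and at both ends. Block 90 (x) by 58 (y) by 48 mm high; slot floor 8 mm above the underside; the top 8 mm of the slot walls bevelled outwards at 45 degrees. Origin: centre of the underside.
- slot_thick: Fixed wooden slot block in the rack, empty: one slot 27 mm wide (for the 22 mm sample) along its x axis, open above and at both ends. Block 90 (x) by 58 (y) by 48 mm high; slot floor 8 mm above the underside; the top 8 mm of the slot walls bevelled outwards at 45 degrees. Origin: centre of the underside.
- slot_full_a: Slot block like the others but with a 33 mm slot, which already holds a sample. Origin at the centre of the underside. Fixed.
- sample_filed_a: Sample that already stands in slot_full_a: 28 mm thick (x), 75 mm wide (y), 110 mm tall (z); origin at its centre. Loose; to be left there.
- slot_full_b: Slot block like the others but with a 21 mm slot, which already holds a sample. Origin at the centre of the underside. Fixed.
- sample_filed_b: Sample that already stands in slot_full_b: 16 mm thick (x), 75 mm wide (y), 110 mm tall (z); origin at its centre. Loose; to be left there.
- rack: Fixed rack: plywood base 165 (x) by 290 (y) by 10 mm, four slot blocks on it side by side in any order at y = -90, -30, 30, 90 mm, x = 0, axes parallel to the rack's. Corner posts at y = +-132 mm: x = -63 mm (134 mm high) and x = 72 mm (146 mm high, with the keeper's hinge). Origin under the base, on the table; its -x side faces roughly to the robot.
- keeper (a joint): Angle (rad) of the keeper, a hinged aluminium frame like a lid: side arms at y = +-132 mm, a middle bar 65 mm and a front bar 135 mm from the hinge. 0 = closed, level just over the samples' tops; starts at 1.7 to 2.05, tipped back past upright (stop at 2.2). Its stiff hinge stays where it is left; 1 to 4 N at the front bar swings it.
- keeper_hinge (a point): Middle of the keeper's hinge axis, 72 mm along the rack's x and 140 mm above the rack's underside; the axis runs along the rack's y.
- keeper_bar (a point): Middle of the keeper's front bar, a 12 mm round bar parallel to the rack's y, 280 mm long, 135 mm from the hinge; at angle q it lies 135*cos(q) mm from the hinge towards the rack's -x and 135*sin(q) mm above it.
- stand_thin: Dark steel display stand under sample_thin (fixed), base 100 mm by 70 mm, about 66 mm high: a 70 mm wide sloping back plate reaching 55 mm up the sample, and a ledge for its lower edge. Origin on the table; the sample leans towards its -x.
- stand_thick: Dark steel display stand under sample_thick (fixed), base 100 mm by 70 mm, about 66 mm high: a 70 mm wide sloping back plate reaching 55 mm up the sample, and a ledge for its lower edge. Origin on the table; the sample leans towards its -x.
- stand_empty: Third stand of the same kind and size, with nothing on it (fixed). Origin on the table.
- bottle: Plastic water bottle, 64 mm across, 200 mm tall, bystander; origin at the centre of its underside.
- cup: Red plastic cup, 72 mm across, 90 mm tall, bystander; origin at the centre of its underside.
- carton: Small cardboard carton 90 x 70 x 50 mm, bystander; origin at the centre of its underside.
There are look-alikes about, which are no part of the job. Of the things shaped like the sample_filed_b, the wooden one is meant.

How it is judged:
On the way:
1. both samples stand upright, fully down in the slots that suit them, with the keeper still open (above 0.5 rad) (x of sample_thin in the frame of slot_thin between -0.02 and 0.02 m and y of sample_thin in the frame of slot_thin between -0.012 and 0.012 m and z of sample_thin in the frame of slot_thin between 0.055 and 0.069 m and angle between the z axis of sample_thin and the z axis of slot_thin, either way round below 0.2 rad and angle between the x axis of sample_thin and the y axis of slot_thin, either way round below 0.2 rad and x of sample_thick in the frame of slot_thick between -0.02 and 0.02 m and y of sample_thick in the frame of slot_thick between -0.012 and 0.012 m and z of sample_thick in the frame of slot_thick between 0.055 and 0.069 m and angle between the z axis of sample_thick and the z axis of slot_thick, either way round below 0.2 rad and angle between the x axis of sample_thick and the y axis of slot_thick, either way round below 0.2 rad and value of joint keeper above 0.5 rad), for 0.2 s.
At the end, for the whole second after the job is handed in: Each of the two samples is at rest in its slot: 110 mm side vertical within 0.2 rad, on the slot floor within 6 mm, centred within 20 mm along the slot; the two filed samples still stand so in theirs; the keeper is below 0.06 rad (x of sample_thin in the frame of slot_thin between -0.02 and 0.02 m and y of sample_thin in the frame of slot_thin between -0.012 and 0.012 m and z of sample_thin in the frame of slot_thin between 0.055 and 0.069 m and angle between the z axis of sample_thin and the z axis of slot_thin, either way round below 0.2 rad and angle between the x axis of sample_thin and the y axis of slot_thin, either way round below 0.2 rad and x of sample_thick in the frame of slot_thick between -0.02 and 0.02 m and y of sample_thick in the frame of slot_thick between -0.012 and 0.012 m and z of sample_thick in the frame of slot_thick between 0.055 and 0.069 m and angle between the z axis of sample_thick and the z axis of slot_thick, either way round below 0.2 rad and angle between the x axis of sample_thick and the y axis of slot_thick, either way round below 0.2 rad and x of sample_filed_a in the frame of slot_full_a between -0.02 and 0.02 m and y of sample_filed_a in the frame of slot_full_a between -0.012 and 0.012 m and z of sample_filed_a in the frame of slot_full_a between 0.055 and 0.069 m and angle between the z axis of sample_filed_a and the z axis of slot_full_a, either way round below 0.2 rad and angle between the x axis of sample_filed_a and the y axis of slot_full_a, either way round below 0.2 rad and x of sample_filed_b in the frame of slot_full_b between -0.02 and 0.02 m and y of sample_filed_b in the frame of slot_full_b between -0.012 and 0.012 m and z of sample_filed_b in the frame of slot_full_b between 0.055 and 0.069 m and angle between the z axis of sample_filed_b and the z axis of slot_full_b, either way round below 0.2 rad and angle between the x axis of sample_filed_b and the y axis of slot_full_b, either way round below 0.2 rad and value of joint keeper below 0.06 rad and linear speed of each of sample_thin, sample_thick, sample_filed_a, sample_filed_b below 0.02 m/s); the robot touches nothing.
It fails at once if the bottle is moved more than 30 mm or tipped (distance of bottle from where it was at the start of the episode above 0.03 m or angle between bottle's own z axis and vertical above 0.3 rad).
It fails at once if the cup is moved more than 30 mm or tipped (distance of cup from where it was at the start of the episode above 0.03 m or angle between cup's own z axis and vertical above 0.3 rad).
It fails at once if the carton is moved more than 30 mm or tipped (distance of carton from where it was at the start of the episode above 0.03 m or angle between carton's own z axis and vertical above 0.3 rad).
It fails at once if a sample already filed is lifted or leaves its slot (distance of sample_filed_a from where it was at the start of the episode above 0.03 m or angle between sample_filed_a's own z axis and vertical above 0.35 rad).
It fails at once if a sample already filed is lifted or leaves its slot (distance of sample_filed_b from where it was at the start of the episode above 0.03 m or angle between sample_filed_b's own z axis and vertical above 0.35 rad).
It also fails if it takes over 67 s, if anything falls off the work surface, if the arm or the gripper's body presses on something with over 40 N, if the wrist force passes 120 N, or if a joint passes its speed limit or range.

ROBOT

A 6-joint arm with a two-finger parallel gripper is mounted at the origin on the work surface. World frame = base frame: x ahead of the robot, y to its left, z up, the work surface at z = 0. Lengths are in m, angles in rad, forces in N, time in s.
With the tool pointing down it reaches from about 0.3 to 0.875 m from the base axis. Payload 6.4 kg.
Tool frame: the origin (TCP) lies midway between the tips of the shut fingers; the grasp point (between the pads) lies 19 mm behind it; z points along the fingers, y is the line along which they close (so a half turn about z gives the same grasp; the last joint's range is limited). The gripper opens to 85 mm and grips with 20 to 120 N. Pads are 22 mm wide; open, the fingers measure 114 mm over their backs; the gripper's body (76 mm by 85 mm) begins 54 mm behind the grasp point. The pads swing forward as they close: fully open they stand 13 mm farther back than shut.
Start: joints at [1.129, 0.181, 1.607, -0, 1.354, -0.206], TCP at [0.134, 0.559, 0.231] pointing down, gripper open.
Joint ranges: [-2.99, 2.99], [-0.89, 2.07], [0.3, 2.58], [-1.14, 4.28], [0, 2.63], [-3.12, 3.12]. Speed limits (rad/s): [2.57, 2.57, 3.01, 3.14, 3.14, 3.14].

INTERFACE

Orientations are given as a unit quaternion [w, x, y, z].
In Python, from bench import ctrl gives the robot as it stands. The module is installed in compiled form; this text tells all that it offers.
- The arm moves only by the tool move_arm, never from a script. Its argument "plan" is one flat list of numbers, 6 for each row, row after row: the shift along the world's x, y, z in units of 50 mm (1.0 is 50 mm), then the turn, a rotation vector about the world's x, y, z in rad. A call has 1 to 10 rows; each row is the pose to reach, as a shift and turn from the pose commanded when the call began; what a row does not reach only later rows make up. A row lasts 1/8 s, in which the tool goes at most 62.5 mm and 10.7 degrees, less where a joint would pass 70% of its speed; a pose out of reach is approached as far as the arm can. A call with a gripper value outside its range is refused whole. "grip" is the finger opening in mm, from 0 to 85.4, set as the call begins (left out, the last holds). The fingers move at their own pace and stop on an object; the grip force is fixed at half the most. Time passes only in rows, so rows that repeat a pose let the fingers close. It gives the time, the measured TCP pose, the force, the opening and the grip force at its end, in the units of the state.
- ctrl.get_obs(): the state, without advancing time (a new reading comes with each control period).
- ctrl.camera(name): name is "side" or "top"; returns a dict with "pixels" (400x640x3 uint8, red, green, blue), "fx", "fy", "cx", "cy" (pixels), "origin" and "attitude" of the camera in the world. Camera axes: x right, y down, z forward; pixel columns grow to the right and rows downward; lengths in m; the calibration is good to about 2 mm. A picture is of the moment at which its call begins. There is no depth.
- ctrl.hand_in(): hands the job in; it is judged then, once.
The state is a dict: "time_s": time; "q": joint angles; "dq": joint speeds; "joint_efforts": joint torques, N m; "eef_pos": TCP position; "eef_rot": TCP orientation; "wrist_force": force on the tool from outside, world axes, zero at the start; "torque": the same for the moment, N m; "opening": opening from 0.0 (shut) to 1.0 (fully open); "grasp_force": force on a finger pad.
Only numpy, scipy, OpenCV 4.12 (cv2) and the standard library are available. Lean on these libraries where they do the work, as an engineer would, in place of code of your own. Each camera call takes 0.05 s, during which the arm holds its last target. There are 200 camera calls.

## Working session

There is one attempt and no reset: what is moved stays moved. The work goes in short steps, Python scripts to look and compute and a tool call to move; the robot and the scene stay as the last step left them, time stands still between calls to the robot, and variables do not carry over. Pictures are saved under pics/ and viewed, at most 10 in all, crops included, and the job is handed in when it is done.

Besides the shell and the picture viewer there is one more tool, called after ">>>" as name(argument=value, ...), one argument or row to a line, values as JSON. move_arm: Moves the arm, as the interface text tells. Its arguments: {"type":"object","properties":{"plan":{"type":"array"},"grip":{"type":"number"}},"required":["plan"]}

```bash
mkdir -p pics; cat > h.py <<'E'
import numpy as np, cv2
from bench import ctrl
from scipy.spatial.transform import Rotation as R
def att(a):
    a=np.array(a,float)
    return a if a.shape==(3,3) else R.from_quat(a[[1,2,3,0]]).as_matrix()
def ray(c,u,v):
    d=att(c['attitude'])@np.array([(u-c['cx'])/c['fx'],(v-c['cy'])/c['fy'],1]); return np.array(c['origin']),d
def onz(c,u,v,z):
    o,d=ray(c,u,v); return o+d*(z-o[2])/d[2]
def proj(c,P):
    p=(np.atleast_2d(P)-np.array(c['origin']))@att(c['attitude'])
    return np.c_[c['fx']*p[:,0]/p[:,2]+c['cx'],c['fy']*p[:,1]/p[:,2]+c['cy']]
def snap(name,f=None):
    c=ctrl.camera(name)
    if f: cv2.imwrite('pics/'+f,c['pixels'][...,::-1])
    return c
E
python3 - <<'E'
from h import *
for n in('top','side'):
    c=snap(n,n+'0.png'); print(n,c['fx'],c['fy'],c['cx'],c['cy'],c['origin'],np.round(att(c['attitude']),3).tolist())
    np.save(n+'0.npy',c,allow_pickle=True)
o=ctrl.get_obs();print(o)
E
```

```text
top 398.69714486914177 398.69714486914177 321.00709127787536 199.39989453837404 [0.38717398 0.00348699 1.07173087] [[-0.006, -0.983, 0.183], [-1.0, 0.006, -0.001], [0.0, -0.183, -0.983]]
side 425.3993312957028 425.3993312957028 324.8072732643817 201.95195668054495 [ 0.1114465  -0.75606877  0.92060527] [[0.866, -0.331, 0.374], [-0.499, -0.587, 0.637], [0.009, -0.739, -0.674]]
{'time_s': 0.1, 'q': array([ 1.12871391e+00,  1.81453680e-01,  1.60791757e+00,  2.35110470e-05,
        1.35374910e+00, -2.06277356e-01]), 'dq': array([-0.00104037, -0.00050954, -0.00057303,  0.00233786, -0.00031692,
        0.00237965]), 'joint_efforts': array([ 1.74521920e-04, -4.45881593e+01, -3.52235520e+01, -3.12315988e-04,
        4.26480139e-03, -8.20849266e-06]), 'eef_pos': array([0.13408696, 0.55865098, 0.23047694]), 'eef_rot': array([-2.54191050e-04,  1.17632047e-01,  9.93056956e-01, -7.20409271e-04]), 'wrist_force': array([ 0.41185243,  0.18241721, -0.57405515]), 'torque': array([ 0.04198763, -0.01956947, -0.0235139 ]), 'grasp_force': 0.0, 'opening': 1.0007805993988959}
```

View pics/top0.png

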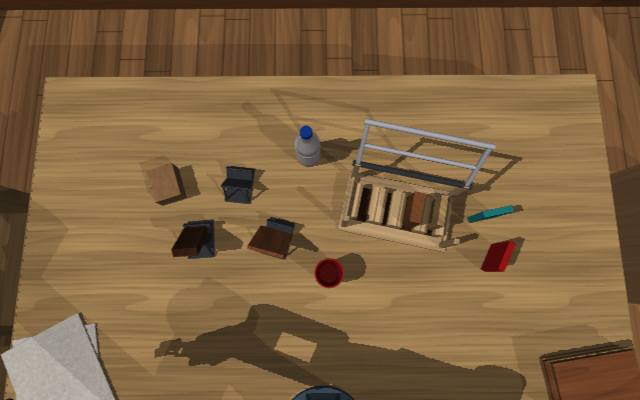

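View pics/side0.png

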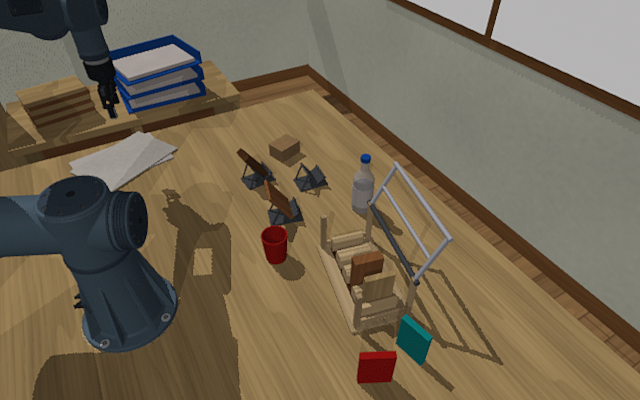

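The top view shows the stands at (195,240), (272,238) and (238,185, empty). The rack is around (398,210), the open keeper around (425,155), the cup at (329,272), the bottle at (307,148) and the carton at (165,183). Next I'll view enlarged crops.

```bash
python3 - <<'E'
import numpy as np,cv2
t=cv2.imread('pics/top0.png');s=cv2.imread('pics/side0.png')
a=cv2.resize(t[110:260,330:510],(720,600),interpolation=cv2.INTER_CUBIC)
cv2.imwrite('pics/a.png',a)
b=cv2.resize(t[155:270,150:350],None,fx=4,fy=4,interpolation=cv2.INTER_CUBIC)
cv2.imwrite('pics/b.png',b)
c=cv2.resize(s[140:340,225:465],None,fx=3,fy=3,interpolation=cv2.INTER_CUBIC)
cv2.imwrite('pics/c.png',c)
E
```

```text
(no output)
```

View pics/a.png

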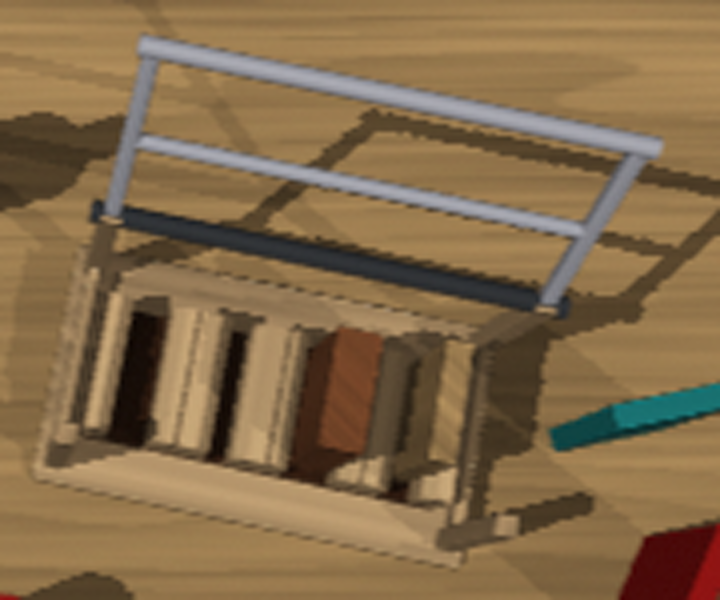

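View pics/b.png

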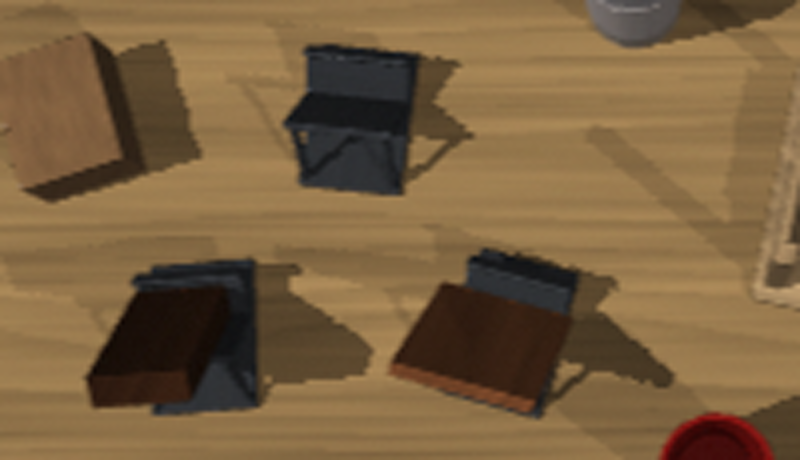

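View pics/c.png

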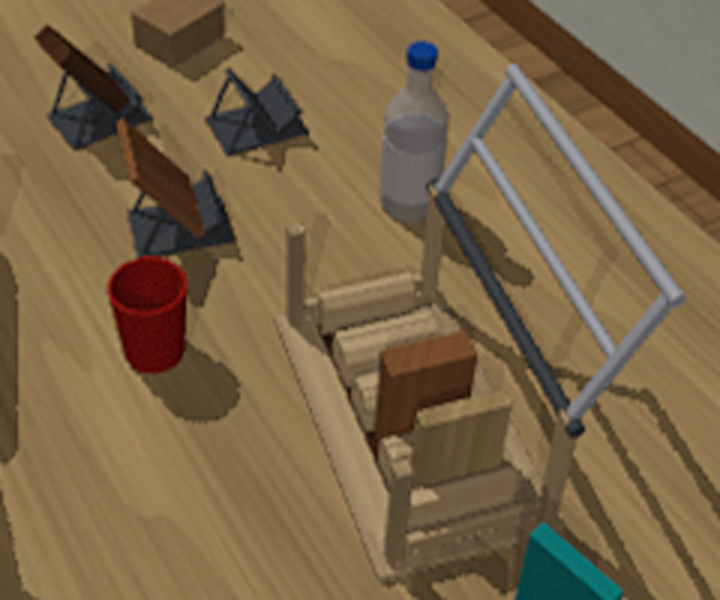

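Thick sample is on the left stand and thin on the right. The empty slots are the two on the rack's +y side: 27 mm at y=+90 and 15 mm at y=+30. Next I'll fit the poses from the corner pixels.

```bash
cat > fit.py <<'E'
from h import *
from scipy.optimize import least_squares as LS
T=np.load('top0.npy',allow_pickle=True).item();S=np.load('side0.npy',allow_pickle=True).item()
A=lambda u,v:(T,330+u/4,110+v/4)
B=lambda u,v:(T,150+u/4,155+v/4)
C=lambda u,v:(S,225+u/3,140+v/3)
def rz(a): return R.from_euler('z',a).as_matrix()
def resid(obs,W): return np.ravel([proj(o[0],w)[0]-np.array(o[1:]) for o,w in zip(obs,W)])
# rack
rp=[((-.0825,.145,0),A(38,475)),((-.0825,-.145,0),A(460,565)),((-.0825,.145,0.01),C(278,318)),((-.0825,-.145,0),C(385,580)),
 ((-.063,.132,.134),C(297,230)),('k',.14,A(142,45)),('k',-.14,A(660,148)),('k',.14,C(512,70)),('k',-.14,C(677,298))]
def rk(p):
    W=[];Rz=rz(p[2])
    for r in rp:
        l=r[0]
        if l=='k': l=(.072-.135*np.cos(p[3]),r[1],.14+.135*np.sin(p[3]))
        W.append(Rz@np.array(l)+[p[0],p[1],0])
    return resid([r[-1] for r in rp],W)
s=LS(rk,[.5,-.15,-.2,1.9],loss='soft_l1');print('rack',s.x.round(4));print(rk(s.x).round(1).tolist())
def smp(name,t,w,pts,x0):
    t/=2;w/=2
    def W(p):
        M=rz(p[3])@R.from_euler('y',-.6).as_matrix()
        return [p[:3]+M@np.array([a*t,b*w,c*.055]) for a,b,c,_ in pts]
    f=lambda p:resid([q[-1] for q in pts],W(p))
    s=LS(f,x0,loss='soft_l1');print(name,s.x.round(4));print(f(s.x).round(1).tolist());return s.x
# y>0 is left in the top picture
smp('thick',.022,.060,[(1,1,1,B(88,378)),(1,-1,1,B(190,374)),(-1,-1,1,B(187,400)),(-1,1,1,B(95,407)),(1,-1,-1,B(228,290)),(1,1,-1,B(140,286)),
 (1,1,1,C(48,28)),(-1,-1,1,C(40,45)),(1,-1,-1,C(128,108))],[.36,.3,.08,0])
smp('thin',.010,.090,[(1,1,1,B(394,360)),(1,-1,1,B(538,400)),(-1,-1,1,B(533,412)),(-1,1,1,B(391,371)),(1,-1,-1,B(574,317)),(1,1,-1,B(443,284)),
 (1,-1,1,C(126,126)),(1,-1,-1,C(203,233))],[.36,.13,.08,-.2])
E
python3 fit.py
```

```text
rack [ 0.5557 -0.204  -0.2115  1.9735]
[-0.9, 0.3, 0.1, -0.1, -0.4, -0.5, -0.5, 1.7, 1.6, -0.6, -0.2, 0.0, 0.6, -0.1, -0.6, -1.2, 0.8, 0.1]
thick [0.4698 0.3304 0.0627 0.0122]
[-0.6, -0.5, -1.0, 0.0, 1.0, 1.4, -0.9, 0.1, 1.0, -0.5, 0.2, 0.9, -0.4, -0.2, 4.7, 8.6, 0.5, -1.0]
thin [ 0.4679  0.1249  0.0819 -0.2853]
[-0.9, 0.0, -0.3, 0.7, 0.1, 1.2, -0.8, 0.8, 0.8, -0.3, 0.5, -1.5, 2.9, 13.5, 0.5, -2.4]
```

Two of the side correspondences were guessed wrong. I'll refit with z from the stand geometry and overlay the result on the side view.

```bash
cat >> fit.py <<'E'
print('--- top only, z fixed')
def fz(t,w,z,pts,x0):
    pts=[q for q in pts if q[-1][0] is T]
    def f(p):
        M=rz(p[2])@R.from_euler('y',-.6).as_matrix()
        return resid([q[-1] for q in pts],[np.array([p[0],p[1],z])+M@np.array([a*t/2,b*w/2,c*.055]) for a,b,c,_ in pts])
    s=LS(f,x0,loss='soft_l1');print(s.x.round(4),round(s.cost,2));return np.r_[s.x[:2],z,s.x[2]]
PK=[(1,1,1,B(88,378)),(1,-1,1,B(190,374)),(-1,-1,1,B(187,400)),(-1,1,1,B(95,407)),(1,-1,-1,B(228,290)),(1,1,-1,B(140,286))]
PN=[(1,1,1,B(394,360)),(1,-1,1,B(538,400)),(-1,-1,1,B(533,412)),(-1,1,1,B(391,371)),(1,-1,-1,B(574,317)),(1,1,-1,B(443,284))]
im=S['pixels'][135:225,225:325,::-1].copy();k=6;im=cv2.resize(im,None,fx=k,fy=k,interpolation=cv2.INTER_CUBIC)
for t,w,P,x0,zz in((.022,.06,PK,[.47,.33,0],.072),(.01,.09,PN,[.47,.125,-.25],.069)):
    for z in(zz-.01,zz,zz+.01):
        p=fz(t,w,z,P,x0)
        if z==zz:
            M=rz(p[3])@R.from_euler('y',-.6).as_matrix()
            q=lambda a,b,c:tuple(int(v) for v in (proj(S,p[:3]+M@np.array([a*t/2,b*w/2,c*.055]))[0]-[225,135])*k)
            for a in(-1,1):
                cv2.polylines(im,[np.array([q(a,1,1),q(a,-1,1),q(a,-1,-1),q(a,1,-1)])],True,(0,255,0) if a>0 else (0,255,255),1)
cv2.imwrite('pics/d.png',im)
E
python3 fit.py | sed -n '/---/,$p'
```

```text
--- top only, z fixed
[0.4704 0.3305 0.0343] 2.74
[0.4697 0.3271 0.0364] 3.12
[0.4691 0.3238 0.0384] 3.6
[ 0.4701  0.1277 -0.2687] 1.24
[ 0.4694  0.1264 -0.2685] 1.68
[ 0.4688  0.1251 -0.2687] 2.34
```

View pics/d.png

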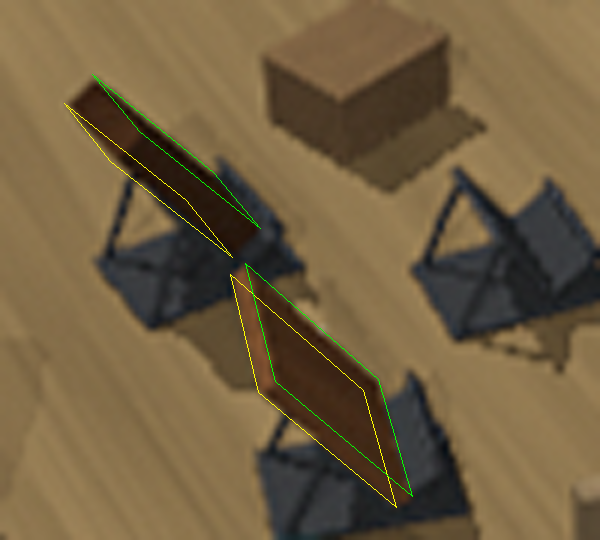

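```bash
cat >> h.py <<'E'
def samp(p,t=.6):  # sample pose (x,y,z,yaw) leaning by t
    return R.from_euler('z',p[3])*R.from_euler('y',-t)
def tool(Rs,ref):  # tool rotation grasping a sample with rotation Rs; nearest to ref
    z=-Rs.as_matrix()[:,2]; c=[]
    for s in(1,-1):
        y=s*Rs.as_matrix()[:,0]; c.append(R.from_matrix(np.c_[np.cross(y,z),y,z]))
    return min(c,key=lambda r:(r*ref.inv()).magnitude())
def cur():
    o=ctrl.get_obs(); return np.array(o['eef_pos']),R.from_quat(np.array(o['eef_rot'])[[1,2,3,0]]),o
def goto(pos,rot,frm):
    v=(rot*frm[1].inv()).as_rotvec(); d=(np.array(pos)-frm[0])/.05
    print('shift',d.round(3),'turn',v.round(4),'rows',max(np.linalg.norm(d)*50/62.5,np.linalg.norm(v)/.1867).round(1)); return (np.array(pos),rot)
THIN=np.array([.4694,.1264,.069,-.2685]);THICK=np.array([.4697,.327,.072,.036]);RACK=np.array([.5557,-.204,-.2115])
E
python3 - <<'E'
from h import *
p,r,o=cur();Rs=samp(THIN);zs=Rs.as_matrix()[:,2]
t=tool(Rs,r);f=goto(THIN[:3]+zs*.13,t,(p,r));print(zs)
goto(THIN[:3]+zs*.018,t,f)
E
```

```text
shift [ 5.291 -8.256 -1.084] turn [-0.5683 -0.3359  1.4881] rows 8.7
[-0.54441128  0.14979145  0.82533561]
shift [ 1.219 -0.336 -1.849] turn [0. 0. 0.] rows 1.8
```

>>> move_arm(
  plan=[5.29, -8.26, -1.08, -0.568, -0.336, 1.488, 5.29, -8.26, -1.08, -0.568, -0.336, 1.488, 5.29, -8.26, -1.08, -0.568, -0.336, 1.488, 5.29, -8.26, -1.08, -0.568, -0.336, 1.488, 5.29, -8.26, -1.08, -0.568, -0.336, 1.488, 5.29, -8.26, -1.08, -0.568, -0.336, 1.488, 5.29, -8.26, -1.08, -0.568, -0.336, 1.488, 5.29, -8.26, -1.08, -0.568, -0.336, 1.488, 5.29, -8.26, -1.08, -0.568, -0.336, 1.488, 5.29, -8.26, -1.08, -0.568, -0.336, 1.488],
  grip=45,
)

```text
time_s: 1.35
eef_pos: [0.3978, 0.1447, 0.1763]
eef_rot: [0.178, -0.578, 0.761, -0.234]
wrist_force: [0.5, -0.4, -0.2]
opening: 0.526
grasp_force: 0.0
```

```bash
python3 - <<'E'
from h import *
p,r,o=cur();Rs=samp(THIN);zs=Rs.as_matrix()[:,2]
t=tool(Rs,r);goto(THIN[:3]+zs*.13,t,(p,r))
goto(THIN[:3]+zs*.018,t,(p,r));print(o['q'].round(2),o['opening'])
c=snap('side');cv2.imwrite('pics/e.png',cv2.resize(c['pixels'][70:250,180:360,::-1],None,fx=3,fy=3,interpolation=cv2.INTER_CUBIC))
E
```

```text
shift [ 0.016  0.023 -0.   ] turn [-0.0015 -0.0029  0.0041] rows 0.0
shift [ 1.236 -0.312 -1.849] turn [-0.0015 -0.0029  0.0041] rows 1.8
[ 0.3  -0.4   2.36 -0.48  0.71 -2.28] 0.5257214071238647
```

View pics/e.png

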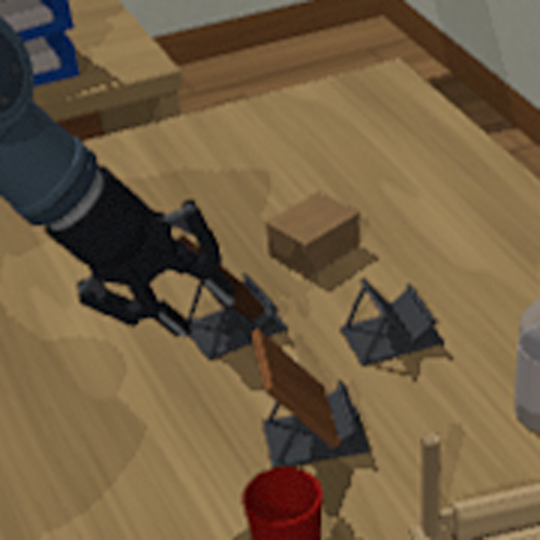

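The fingers straddle the thin board along its lean, so I'm advancing and gripping.

>>> move_arm(
  plan=[0.62, -0.16, -0.92, 0, -0.003, 0.004, 0.62, -0.16, -0.92, 0, -0.003, 0.004, 1.24, -0.31, -1.85, 0, -0.003, 0.004, 1.24, -0.31, -1.85, 0, -0.003, 0.004, 1.24, -0.31, -1.85, 0, -0.003, 0.004],
)

```text
time_s: 2.02
eef_pos: [0.4612, 0.1314, 0.0863]
eef_rot: [0.181, -0.58, 0.759, -0.235]
wrist_force: [-0.4, 0.4, -0.2]
opening: 0.526
grasp_force: 0.0
```

>>> move_arm(
  plan=[0, 0, 0, 0, 0, 0, 0, 0, 0, 0, 0, 0, 0, 0, 0, 0, 0, 0, 0, 0, 0, 0, 0, 0, 0, 0, 0, 0, 0, 0, 0, 0, 0, 0, 0, 0],
  grip=0,
)

```text
time_s: 2.78
eef_pos: [0.4618, 0.1313, 0.0873]
eef_rot: [0.183, -0.58, 0.758, -0.236]
wrist_force: [-11.8, 1.7, 16.9]
opening: 0.108
grasp_force: 64.4
```

```bash
cat >> h.py <<'E'
def slotpos(y,z): return np.r_[RACK[:2]+rz2(RACK[2])@np.array([0,y]),z]
def rz2(a): return np.array([[np.cos(a),-np.sin(a)],[np.sin(a),np.cos(a)]])
RPL=R.from_euler('z',RACK[2]+np.pi/2)  # sample upright, x along rack y
E
python3 - <<'E'
from h import *
p,r,o=cur();t=tool(RPL,r)
zs=samp(THIN).as_matrix()[:,2]
f=goto(p+zs*.09+[0,0,.1],r,(p,r))
f=goto(slotpos(.03,.27),t,f)
goto(slotpos(.03,.11),t,f)
E
```

```text
shift [-0.98   0.27   3.486] turn [0. 0. 0.] rows 2.9
shift [ 2.984 -6.388  0.168] turn [ 0.5668  0.3498 -1.4669] rows 8.6
shift [ 0.   0.  -3.2] turn [0. 0. 0.] rows 2.6
```

>>> move_arm(
  plan=[-0.3, 0.08, 0.5, 0, 0, 0, -0.6, 0.16, 1.0, 0, 0, 0, -1.0, 0.27, 2.0, 0, 0, 0, -1.0, 0.27, 3.0, 0, 0, 0, -1.0, 0.27, 3.5, 0, 0, 0, -1.0, 0.27, 3.5, 0, 0, 0],
)

```text
time_s: 3.52
eef_pos: [0.4118, 0.1446, 0.2634]
eef_rot: [0.184, -0.579, 0.758, -0.236]
wrist_force: [-0.3, -0.5, -0.8]
opening: 0.106
grasp_force: 61.1
```

>>> move_arm(
  plan=[2.98, -6.39, 0.17, 0.567, 0.35, -1.467, 2.98, -6.39, 0.17, 0.567, 0.35, -1.467, 2.98, -6.39, 0.17, 0.567, 0.35, -1.467, 2.98, -6.39, 0.17, 0.567, 0.35, -1.467, 2.98, -6.39, 0.17, 0.567, 0.35, -1.467, 2.98, -6.39, 0.17, 0.567, 0.35, -1.467, 2.98, -6.39, 0.17, 0.567, 0.35, -1.467, 2.98, -6.39, 0.17, 0.567, 0.35, -1.467, 2.98, -6.39, 0.17, 0.567, 0.35, -1.467, 2.98, -6.39, 0.17, 0.567, 0.35, -1.467],
)

```text
time_s: 4.78
eef_pos: [0.5591, -0.1757, 0.2661]
eef_rot: [-0.002, 0.105, 0.994, 0.003]
wrist_force: [0.1, 1.1, -1.3]
opening: 0.108
grasp_force: 61.0
```

```bash
python3 - <<'E'
from h import *
p,r,o=cur();t=tool(RPL,r);print(o['q'].round(2))
goto(slotpos(.03,.27),t,(p,r))
goto(slotpos(.03,.135),t,(p,r))
c=snap('side');im=c['pixels'][150:350,280:480,::-1].copy();im=cv2.resize(im,None,fx=3,fy=3,interpolation=cv2.INTER_CUBIC)
M=t.as_matrix()
def q(P): return tuple(int(v) for v in (proj(c,P)[0]-[280,150])*3)
for a in(-1,1):
    pts=[q(p+r.as_matrix()@np.array([b*.045,a*.005,.018+d*.055])) for b,d in((1,1),(-1,1),(-1,-1),(1,-1))]
    cv2.polylines(im,[np.array(pts)],True,(0,255,0),1)
cen=np.r_[RACK[:2],0]
for y in(.0225,.0375):
    a=[np.r_[RACK[:2]+rz2(RACK[2])@np.array([x,y]),.05] for x in(-.045,.045)]
    cv2.line(im,q(a[0]),q(a[1]),(255,0,255),1)
cv2.imwrite('pics/f.png',im)
E
```

```text
[-0.51  0.18  1.53  0.    1.43 -1.87]
shift [0.057 0.021 0.078] turn [-0.006  -0.0038 -0.0001] rows 0.1
shift [ 0.057  0.021 -2.622] turn [-0.006  -0.0038 -0.0001] rows 2.1
```

View pics/f.png

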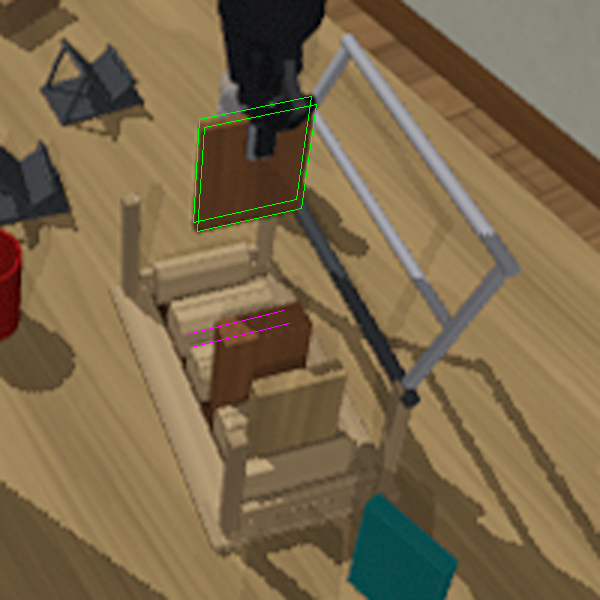

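The held board matches the predicted outline. I'll check the slot position numerically against the dark gaps in the first top view, seen at crop a (230,390) and (135,380).

```bash
python3 - <<'E'
from h import *
T=np.load('top0.npy',allow_pickle=True).item()
for y in(.09,.03):
  for w in((.0135,.0075)[y<.05],-(.0135,.0075)[y<.05]):
    for z in (.018,.05): print(y,w,z,[((proj(T,np.r_[RACK[:2]+rz2(RACK[2])@np.array([x,y+w]),z])[0]-[330,110])*4).round().tolist() for x in(-.045,.045)])
g=cv2.cvtColor(T['pixels'],cv2.COLOR_RGB2GRAY)
for v in (395,): print([(u,int(g[110+v//4,330+u//4])) for u in range(80,260,4)])
E
```

```text
0.09 0.0135 0.018 [[108.0, 431.0], [133.0, 302.0]]
0.09 0.0135 0.05 [[112.0, 424.0], [138.0, 291.0]]
0.09 -0.0135 0.018 [[148.0, 439.0], [172.0, 310.0]]
0.09 -0.0135 0.05 [[153.0, 433.0], [178.0, 300.0]]
0.03 0.0075 0.018 [[205.0, 451.0], [229.0, 322.0]]
0.03 0.0075 0.05 [[213.0, 445.0], [237.0, 311.0]]
0.03 -0.0075 0.018 [[227.0, 456.0], [251.0, 326.0]]
0.03 -0.0075 0.05 [[236.0, 450.0], [259.0, 316.0]]
[(80, 63), (84, 61), (88, 112), (92, 158), (96, 168), (100, 149), (104, 121), (108, 114), (112, 83), (116, 26), (120, 14), (124, 14), (128, 15), (132, 16), (136, 14), (140, 19), (144, 23), (148, 30), (152, 68), (156, 126), (160, 153), (164, 153), (168, 158), (172, 165), (176, 167), (180, 133), (184, 117), (188, 159), (192, 170), (196, 171), (200, 168), (204, 153), (208, 126), (212, 102), (216, 66), (220, 23), (224, 15), (228, 15), (232, 25), (236, 68), (240, 118), (244, 145), (248, 154), (252, 152), (256, 148)]
```

>>> move_arm(
  plan=[0.06, 0.02, -1.3, -0.006, -0.004, 0, 0.06, 0.02, -2.3, -0.006, -0.004, 0, 0.06, 0.02, -2.6, -0.006, -0.004, 0, 0.06, 0.02, -2.9, -0.006, -0.004, 0, 0.06, 0.02, -3.1, -0.006, -0.004, 0, 0.06, 0.02, -3.25, -0.006, -0.004, 0, 0.06, 0.02, -3.25, -0.006, -0.004, 0],
)

```text
time_s: 5.7
eef_pos: [0.5629, -0.1745, 0.106]
eef_rot: [0.002, 0.105, 0.994, -0.0]
wrist_force: [0.7, -0.3, -1.2]
opening: 0.109
grasp_force: 61.0
```

>>> move_arm(
  plan=[0, 0, -0.1, 0, 0, 0, 0, 0, -0.2, 0, 0, 0, 0, 0, -0.25, 0, 0, 0, 0, 0, -0.25, 0, 0, 0],
)

```text
time_s: 6.2
eef_pos: [0.5629, -0.1745, 0.0935]
eef_rot: [0.002, 0.105, 0.994, -0.0]
wrist_force: [-1.5, 0.8, 1.6]
opening: 0.113
grasp_force: 61.4
```

>>> move_arm(
  plan=[0, 0, -0.04, 0, 0, 0, 0, 0, -0.04, 0, 0, 0],
)

```text
time_s: 6.45
eef_pos: [0.5631, -0.1746, 0.0934]
eef_rot: [0.002, 0.105, 0.994, -0.001]
wrist_force: [-5.7, 2.5, 15.2]
opening: 0.109
grasp_force: 63.6
```

>>> move_arm(
  plan=[0, 0, 0, 0, 0, 0, 0, 0, 0, 0, 0, 0, 0, 0, 0, 0, 0, 0, 0, 0, 0, 0, 0, 0],
  grip=28,
)

```text
time_s: 6.95
eef_pos: [0.5627, -0.1744, 0.091]
eef_rot: [0.001, 0.105, 0.994, -0.0]
wrist_force: [-0.2, -0.4, -0.4]
opening: 0.327
grasp_force: 0.0
```

>>> move_arm(
  plan=[0, 0, 0.5, 0, 0, 0, 0, 0, 1.3, 0, 0, 0, 0, 0, 2.3, 0, 0, 0, 0, 0, 3.4, 0, 0, 0, 0, 0, 3.6, 0, 0, 0, 0, 0, 3.6, 0, 0, 0],
)

```text
time_s: 7.7
eef_pos: [0.563, -0.1745, 0.2717]
eef_rot: [0.002, 0.105, 0.994, -0.001]
wrist_force: [-1.1, 0.2, -1.0]
opening: 0.33
grasp_force: 0.0
```

```bash
python3 - <<'E'
from h import *
p,r,o=cur();Rs=samp(THICK);zs=Rs.as_matrix()[:,2];print(o['q'].round(2),o['opening'])
t=tool(Rs,r);t2=R.from_rotvec(np.pi*t.as_matrix()[:,2])*t
print([x.magnitude() for x in (t*r.inv(),t2*r.inv())])
for tt in(t,t2):
    print(np.degrees(0),tt.as_matrix()[:,1].round(2)); f=goto(THICK[:3]+zs*.13,tt,(p,r))
    goto(THICK[:3]+zs*.018,tt,f)
c=snap('side');im=c['pixels'][150:350,280:480,::-1].copy();im=cv2.resize(im,None,fx=3,fy=3,interpolation=cv2.INTER_CUBIC)
q=lambda P: tuple(int(v) for v in (proj(c,P)[0]-[280,150])*3)
C=slotpos(.03,.073)
for a in(-1,1):
    pts=[q(C+RPL.as_matrix()@np.array([a*.005,b*.045,d*.055])) for b,d in((1,1),(-1,1),(-1,-1),(1,-1))]
    cv2.polylines(im,[np.array(pts)],True,(0,255,0),1)
cv2.imwrite('pics/g.png',im)
E
```

```text
[-0.5   0.18  1.53  0.    1.43 -1.86] 0.3295530657650845
[1.4337985809358427, 1.8848852982700504]
0.0 [0.82 0.03 0.56]
shift [-3.334  9.977 -1.848] turn [ 0.4186 -0.4918 -1.2801] rows 8.5
shift [ 1.264  0.046 -1.849] turn [0. 0. 0.] rows 1.8
0.0 [-0.82 -0.03 -0.56]
shift [-3.334  9.977 -1.848] turn [-0.5299 -0.4381  1.755 ] rows 10.1
shift [ 1.264  0.046 -1.849] turn [0. 0. 0.] rows 1.8
```

View pics/g.png

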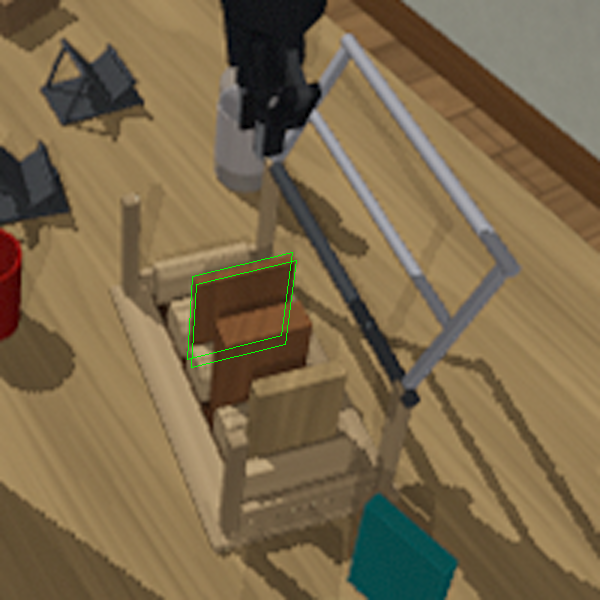

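Thin board sits fully down, matching the predicted outline at (240,310). On to the thick one.

>>> move_arm(
  plan=[-0.4, 1.2, 0.2, 0, 0, 0, -3.33, 9.98, -1.0, 0.419, -0.492, -1.28, -3.33, 9.98, -1.0, 0.419, -0.492, -1.28, -3.33, 9.98, -1.0, 0.419, -0.492, -1.28, -3.33, 9.98, -1.0, 0.419, -0.492, -1.28, -3.33, 9.98, -1.0, 0.419, -0.492, -1.28, -3.33, 9.98, -1.0, 0.419, -0.492, -1.28, -3.33, 9.98, -1.0, 0.419, -0.492, -1.28, -3.33, 9.98, -1.0, 0.419, -0.492, -1.28, -3.33, 9.98, -1.0, 0.419, -0.492, -1.28],
  grip=52,
)

```text
time_s: 9.0
eef_pos: [0.4083, 0.2857, 0.2211]
eef_rot: [0.19, 0.626, 0.734, 0.182]
wrist_force: [-0.3, 0.0, -0.4]
opening: 0.605
grasp_force: 0.0
```

```bash
python3 - <<'E'
from h import *
p,r,o=cur();Rs=samp(THICK);zs=Rs.as_matrix()[:,2];print(o['q'].round(2))
t=tool(Rs,r)
for d in(.13,.018): goto(THICK[:3]+zs*d,t,(p,r))
E
```

```text
[ 0.52 -0.26  2.14 -0.32  0.79  0.53]
shift [-0.24   0.772 -0.836] turn [ 0.0572 -0.0645 -0.1063] rows 0.9
shift [ 1.024  0.818 -2.684] turn [ 0.0572 -0.0645 -0.1063] rows 2.4
```

>>> move_arm(
  plan=[-0.24, 0.77, -0.84, 0.057, -0.065, -0.106, -0.24, 0.77, -0.84, 0.057, -0.065, -0.106, -0.24, 0.77, -0.84, 0.057, -0.065, -0.106, -0.24, 0.77, -0.84, 0.057, -0.065, -0.106],
)

```text
time_s: 9.5
eef_pos: [0.398, 0.3233, 0.1811]
eef_rot: [0.206, 0.662, 0.689, 0.213]
wrist_force: [0.5, 0.3, 1.0]
opening: 0.611
grasp_force: 0.0
```

```bash
python3 - <<'E'
from h import *
p,r,o=cur();Rs=samp(THICK);zs=Rs.as_matrix()[:,2]
t=tool(Rs,r)
for d in(.13,.018): goto(THICK[:3]+zs*d,t,(p,r))
# check thick sample fit in side view with gripper frame: project TCP line
E
```

```text
shift [-0.032  0.021 -0.035] turn [ 0.0017  0.0011 -0.0031] rows 0.0
shift [ 1.232  0.067 -1.884] turn [ 0.0017  0.0011 -0.0031] rows 1.8
```

>>> move_arm(
  plan=[0.6, 0.03, -0.95, 0, 0, 0, 0.6, 0.03, -0.95, 0, 0, 0, 1.23, 0.07, -1.88, 0, 0, 0, 1.23, 0.07, -1.88, 0, 0, 0, 1.23, 0.07, -1.88, 0, 0, 0],
)

```text
time_s: 10.12
eef_pos: [0.4605, 0.3273, 0.0899]
eef_rot: [0.206, 0.662, 0.687, 0.215]
wrist_force: [0.2, -0.2, 0.3]
opening: 0.612
grasp_force: 0.0
```

>>> move_arm(
  plan=[0, 0, 0, 0, 0, 0, 0, 0, 0, 0, 0, 0, 0, 0, 0, 0, 0, 0, 0, 0, 0, 0, 0, 0, 0, 0, 0, 0, 0, 0, 0, 0, 0, 0, 0, 0],
  grip=0,
)

```text
time_s: 10.88
eef_pos: [0.4596, 0.3281, 0.0901]
eef_rot: [0.206, 0.662, 0.688, 0.215]
wrist_force: [-8.0, -1.2, 8.1]
opening: 0.248
grasp_force: 60.7
```

>>> move_arm(
  plan=[-0.3, 0, 0.5, 0, 0, 0, -0.6, 0, 1.0, 0, 0, 0, -1.0, 0, 2.0, 0, 0, 0, -1.0, 0, 3.0, 0, 0, 0, -1.0, 0, 3.7, 0, 0, 0, -1.0, 0, 3.7, 0, 0, 0],
)

```text
time_s: 11.62
eef_pos: [0.4106, 0.3288, 0.2784]
eef_rot: [0.206, 0.662, 0.687, 0.218]
wrist_force: [-0.2, 0.3, -0.9]
opening: 0.247
grasp_force: 59.3
```

```bash
python3 - <<'E'
from h import *
p,r,o=cur();t=tool(RPL,r);print(o['q'].round(2),(t*r.inv()).magnitude(),t.as_matrix()[:,1].round(2))
goto(slotpos(.09,.28),t,(p,r))
E
```

```text
[ 0.65 -0.25  2.04 -0.44  0.87  0.81] 1.4364754461405664 [0.21 0.98 0.  ]
shift [ 3.279 -8.895  0.032] turn [-0.4267  0.4983  1.2779] rows 7.7
```

>>> move_arm(
  plan=[3.28, -8.9, 0.1, -0.427, 0.498, 1.278, 3.28, -8.9, 0.1, -0.427, 0.498, 1.278, 3.28, -8.9, 0.1, -0.427, 0.498, 1.278, 3.28, -8.9, 0.1, -0.427, 0.498, 1.278, 3.28, -8.9, 0.1, -0.427, 0.498, 1.278, 3.28, -8.9, 0.1, -0.427, 0.498, 1.278, 3.28, -8.9, 0.1, -0.427, 0.498, 1.278, 3.28, -8.9, 0.1, -0.427, 0.498, 1.278, 3.28, -8.9, 0.1, -0.427, 0.498, 1.278, 3.28, -8.9, 0.1, -0.427, 0.498, 1.278],
)

```text
time_s: 12.88
eef_pos: [0.5735, -0.1202, 0.2767]
eef_rot: [0.001, 0.103, 0.995, -0.005]
wrist_force: [-0.0, 0.1, -1.2]
opening: 0.247
grasp_force: 59.0
```

```bash
python3 - <<'E'
from h import *
p,r,o=cur();t=tool(RPL,r);print(o['q'].round(2))
goto(slotpos(.09,.135),t,(p,r));goto(slotpos(.09,.105),t,(p,r))
E
```

```text
[-0.4   0.17  1.53 -0.01  1.44 -1.77]
shift [ 0.022  0.083 -2.835] turn [ 0.0095  0.0005 -0.0059] rows 2.3
shift [ 0.022  0.083 -3.435] turn [ 0.0095  0.0005 -0.0059] rows 2.7
```

>>> move_arm(
  plan=[0.02, 0.1, -1.3, 0.01, 0, -0.006, 0.02, 0.1, -2.3, 0.01, 0, -0.006, 0.02, 0.1, -2.8, 0.01, 0, -0.006, 0.02, 0.1, -3.1, 0.01, 0, -0.006, 0.02, 0.1, -3.3, 0.01, 0, -0.006, 0.02, 0.1, -3.43, 0.01, 0, -0.006, 0.02, 0.1, -3.43, 0.01, 0, -0.006],
)

```text
time_s: 13.75
eef_pos: [0.5749, -0.1127, 0.1066]
eef_rot: [0.002, 0.107, 0.994, 0.001]
wrist_force: [-0.2, -0.2, -0.3]
opening: 0.253
grasp_force: 59.1
```

>>> move_arm(
  plan=[0, 0, -0.1, 0, 0, 0, 0, 0, -0.18, 0, 0, 0, 0, 0, -0.22, 0, 0, 0, 0, 0, -0.24, 0, 0, 0],
)

```text
time_s: 14.25
eef_pos: [0.5747, -0.1127, 0.0947]
eef_rot: [0.002, 0.107, 0.994, 0.001]
wrist_force: [-3.3, 0.6, 7.8]
opening: 0.25
grasp_force: 60.4
```

>>> move_arm(
  plan=[0, 0, 0, 0, 0, 0, 0, 0, 0, 0, 0, 0, 0, 0, 0, 0, 0, 0, 0, 0, 0, 0, 0, 0],
  grip=38,
)

```text
time_s: 14.75
eef_pos: [0.5747, -0.1127, 0.0942]
eef_rot: [0.002, 0.107, 0.994, 0.001]
wrist_force: [-0.6, 0.0, -1.4]
opening: 0.444
grasp_force: 0.0
```

>>> move_arm(
  plan=[0, 0, 0.5, 0, 0, 0, 0, 0, 1.3, 0, 0, 0, -0.2, 0, 2.3, 0, 0, 0, -0.8, 0, 3.4, 0, 0, 0, -2, 0, 4.4, 0, 0, 0, -2, 0, 5, 0, 0, 0, -2, 0, 5, 0, 0, 0],
  grip=38,
)

```text
time_s: 15.62
eef_pos: [0.4755, -0.1134, 0.3485]
eef_rot: [0.006, 0.108, 0.994, -0.001]
wrist_force: [-0.1, 1.3, -0.4]
opening: 0.441
grasp_force: 0.0
```

```bash
python3 - <<'E'
from h import *
p,r,o=cur();print(p,o['q'].round(2))
c=snap('side');im=c['pixels'][150:350,280:480,::-1].copy();im=cv2.resize(im,None,fx=3,fy=3,interpolation=cv2.INTER_CUBIC)
q=lambda P: tuple(int(v) for v in (proj(c,P)[0]-[280,150])*3)
for y,t,w in((.03,.01,.09),(.09,.022,.06)):
  C=slotpos(y,.073)
  for a in(-1,1):
    pts=[q(C+RPL.as_matrix()@np.array([a*t/2,b*w/2,d*.055])) for b,d in((1,1),(-1,1),(-1,-1),(1,-1))]
    cv2.polylines(im,[np.array(pts)],True,(0,255,0),1)
t=snap('top')
im2=cv2.resize(t['pixels'][110:260,330:510,::-1],(720,600),interpolation=cv2.INTER_CUBIC)[:,:560]
im=np.hstack([cv2.resize(im,(400,400)),cv2.resize(im2[50:],(400,400))])
cv2.imwrite('pics/i.png',im)
E
```

```text
[ 0.47546156 -0.11339712  0.34852637] [-0.48 -0.1   1.67  0.    1.57 -1.83]
```

View pics/i.png

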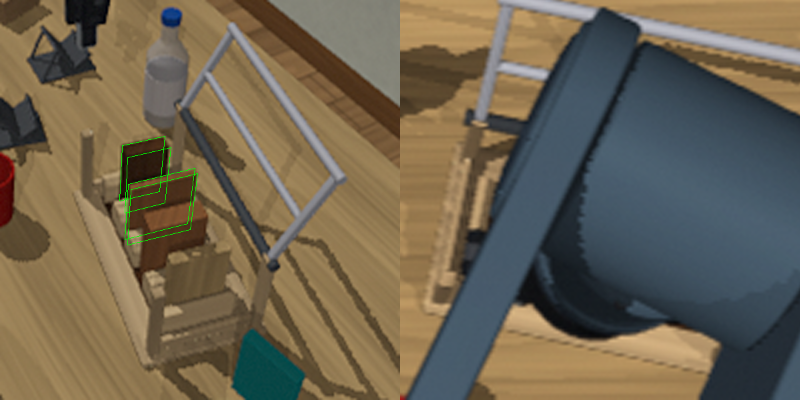

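Both boards sit in their slots in the overlay: thick at (145,170), thin at (160,205). Next come the keeper waypoints: push the bar from behind, then press it down from above.

```bash
python3 - <<'E'
from h import *
p,r,o=cur();t=tool(RPL,r);print((t*r.inv()).as_rotvec().round(3))
def w(x,z): return np.r_[RACK[:2]+rz2(RACK[2])@np.array([x,0]),z]
def pr(n,P,ref): print(n,((P-ref)/.05).round(2).tolist())
for n,x,z in(('W1',.08,.37),('W2',.18,.37),('W3',.18,.245)): pr(n,w(x,z),p)
ref=w(.18,.245)
for q in(1.97,1.7,1.45,1.2,1.0,.85,.75): pr(q,w(.072-.135*np.cos(q)+.017,.14+.135*np.sin(q)-.022),ref)
print('phase2 from W1'); ref=w(.08,.37)
for q in(1.,.75,.6,.45,.3,.15,.05,0,-.02): pr(q,w(.072-.135*np.cos(q),.146+.135*np.sin(q)),ref)
E
```

```text
[-0.001  0.005  0.004]
W1 [3.18, -2.16, 0.51]
W2 [5.14, -2.58, 0.51]
W3 [5.14, -2.58, -1.99]
1.97 [-0.75, 0.16, -0.05]
1.7 [-1.44, 0.31, 0.14]
1.45 [-2.1, 0.45, 0.14]
1.2 [-2.74, 0.59, -0.02]
1.0 [-3.21, 0.69, -0.27]
0.85 [-3.52, 0.76, -0.51]
0.75 [-3.71, 0.8, -0.7]
phase2 from W1
1.0 [-1.58, 0.34, -2.21]
0.75 [-2.09, 0.45, -2.64]
0.6 [-2.34, 0.5, -2.96]
0.45 [-2.53, 0.54, -3.31]
0.3 [-2.68, 0.58, -3.68]
0.15 [-2.77, 0.59, -4.08]
0.05 [-2.79, 0.6, -4.35]
0 [-2.8, 0.6, -4.48]
-0.02 [-2.8, 0.6, -4.53]
```

>>> move_arm(
  plan=[0.5, -0.3, 0.5, 0, 0, 0, 3.2, -2.16, 0.6, 0, 0, 0, 3.2, -2.16, 0.6, 0, 0, 0, 3.2, -2.16, 0.6, 0, 0, 0, 5.14, -2.58, 0.6, 0, 0, 0, 5.14, -2.58, 0.6, 0, 0, 0, 5.14, -2.58, 0.6, 0, 0, 0, 5.14, -2.58, 0.6, 0, 0, 0],
  grip=0,
)

```text
time_s: 16.73
eef_pos: [0.7313, -0.2413, 0.3719]
eef_rot: [0.0, 0.107, 0.994, 0.001]
wrist_force: [0.3, 0.5, 0.2]
opening: 0.002
grasp_force: 0.0
```

```bash
python3 - <<'E'
from h import *
p,r,o=cur();t=tool(RPL,r);print(p,o['q'].round(2),(t*r.inv()).as_rotvec().round(3), o['opening'])
d=rz2(-RACK[2])@(p[:2]-RACK[:2]);print(d)
E
```

```text
[ 0.73126576 -0.24133634  0.37185388] [-0.47  0.58  0.81  0.    1.76 -1.83] [-0.003  0.001  0.003] 0.0023608002589808044
[0.17949154 0.00035156]
```

>>> move_arm(
  plan=[0, 0, -1.2, 0, 0, 0, 0, 0, -2.3, 0, 0, 0, 0, 0, -2.54, 0, 0, 0, 0, 0, -2.54, 0, 0, 0],
)

```text
time_s: 17.23
eef_pos: [0.7314, -0.2417, 0.2486]
eef_rot: [0.002, 0.107, 0.994, 0.001]
wrist_force: [0.2, -0.2, 1.5]
opening: 0.004
grasp_force: 0.0
```

>>> move_arm(
  plan=[-0.4, 0.09, 0, 0, 0, 0, -0.75, 0.16, -0.05, 0, 0, 0, -1.1, 0.24, 0.05, 0, 0, 0, -1.44, 0.31, 0.14, 0, 0, 0, -1.44, 0.31, 0.14, 0, 0, 0],
)

```text
time_s: 17.85
eef_pos: [0.6609, -0.227, 0.2598]
eef_rot: [0.005, 0.107, 0.994, -0.001]
wrist_force: [-0.1, -0.2, 0.8]
opening: 0.002
grasp_force: 0.0
```

>>> move_arm(
  plan=[-0.33, 0.07, 0, 0, 0, 0, -0.66, 0.14, 0, 0, 0, 0, -1.0, 0.21, -0.08, 0, 0, 0, -1.3, 0.28, -0.16, 0, 0, 0],
)

```text
time_s: 18.35
eef_pos: [0.596, -0.213, 0.2487]
eef_rot: [0.004, 0.107, 0.994, -0.0]
wrist_force: [2.0, -1.7, 0.8]
opening: 0.003
grasp_force: 0.8
```

>>> move_arm(
  plan=[-0.24, 0.05, -0.12, 0, 0, 0, -0.47, 0.1, -0.25, 0, 0, 0, -0.64, 0.14, -0.37, 0, 0, 0, -0.78, 0.17, -0.49, 0, 0, 0],
)

```text
time_s: 18.85
eef_pos: [0.5561, -0.2041, 0.2225]
eef_rot: [0.003, 0.107, 0.994, 0.0]
wrist_force: [0.6, 0.0, 0.2]
opening: -0.005
grasp_force: 0.6
```

```bash
python3 - <<'E'
from h import *
from scipy.optimize import minimize_scalar
p,r,o=cur();print(p,o['wrist_force'],(rz2(-RACK[2])@(p[:2]-RACK[:2])))
c=snap('side');px=c['pixels'].astype(float)
sat=px.max(2)-px.min(2)
def bar(q,ys):
    return proj(c,[np.r_[RACK[:2]+rz2(RACK[2])@np.array([.072-.135*np.cos(q),y]),.14+.135*np.sin(q)] for y in ys])
ys=np.r_[np.linspace(-.125,-.05,30),np.linspace(.07,.125,20)]
best=[]
for q in np.arange(0,2.2,.05):
    b=bar(q,ys).round().astype(int); v=px[b[:,1],b[:,0]]
    best.append((np.mean((v.max(1)-v.min(1)<30)&(v.mean(1)>80)),round(q,2)))
print(sorted(best)[-6:])
E
```

```text
[ 0.55614998 -0.2040658   0.22250623] [0.57183083 0.03205625 0.22188856] [4.53768806e-04 3.01312409e-05]
[(np.float64(0.12), np.float64(1.5)), (np.float64(0.24), np.float64(1.05)), (np.float64(0.62), np.float64(0.95)), (np.float64(0.9), np.float64(1.0)), (np.float64(1.0), np.float64(0.85)), (np.float64(1.0), np.float64(0.9))]
```

Keeper is at about 0.87 rad. I'll go above the bar and press it down along its arc.

>>> move_arm(
  plan=[0.05, 0, 0.8, 0, 0, 0, 0, 0, 1.5, 0, 0, 0, -0.3, 0.07, 1.5, 0, 0, 0, -0.4, 0.09, 1.0, 0, 0, 0, -0.5, 0.11, 0.6, 0, 0, 0, -0.53, 0.12, 0.31, 0, 0, 0, -0.66, 0.14, 0.15, 0, 0, 0, -0.78, 0.17, -0.01, 0, 0, 0, -0.88, 0.19, -0.18, 0, 0, 0, -0.98, 0.21, -0.36, 0, 0, 0],
)

```text
time_s: 20.15
eef_pos: [0.5064, -0.1931, 0.2031]
eef_rot: [0.002, 0.107, 0.994, 0.001]
wrist_force: [-1.6, 0.3, 1.8]
opening: 0.001
grasp_force: 0.9
```

>>> move_arm(
  plan=[-0.08, 0.02, -0.2, 0, 0, 0, -0.14, 0.04, -0.37, 0, 0, 0, -0.19, 0.05, -0.57, 0, 0, 0, -0.23, 0.05, -0.77, 0, 0, 0, -0.25, 0.06, -0.92, 0, 0, 0, -0.26, 0.06, -1.04, 0, 0, 0, -0.26, 0.06, -1.1, 0, 0, 0],
)

```text
time_s: 21.02
eef_pos: [0.4936, -0.1901, 0.1483]
eef_rot: [0.002, 0.107, 0.994, 0.001]
wrist_force: [-0.3, 0.2, 1.3]
opening: 0.002
grasp_force: 0.5
```

Nearly closed. I'll press on until it stops.

>>> move_arm(
  plan=[0, 0, -0.06, 0, 0, 0, 0, 0, -0.12, 0, 0, 0, 0, 0, -0.12, 0, 0, 0],
)

```text
time_s: 21.4
eef_pos: [0.494, -0.1903, 0.1455]
eef_rot: [0.002, 0.107, 0.994, 0.0]
wrist_force: [-8.8, 5.8, 21.0]
opening: -0.001
grasp_force: 10.5
```

Firm stop at z=0.1455, which is q≈0. I'll retreat upward and check the scene numerically.

>>> move_arm(
  plan=[0, 0, 0.4, 0, 0, 0, 0, 0, 1.4, 0, 0, 0, -1, 0.2, 2.6, 0, 0, 0, -2, 0.4, 3.6, 0, 0, 0, -3, 1.4, 4, 0, 0, 0, -3, 3, 4, 0, 0, 0, -3, 4.2, 4, 0, 0, 0, -3, 5.2, 4, 0, 0, 0, -3, 5.2, 4, 0, 0, 0],
)

```text
time_s: 22.52
eef_pos: [0.3432, 0.0726, 0.3434]
eef_rot: [0.003, 0.105, 0.994, 0.001]
wrist_force: [0.6, -1.1, 0.4]
opening: 0.003
grasp_force: 0.0
```

```bash
python3 - <<'E'
from h import *
c=snap('side');px=c['pixels'].astype(float)
ys=np.linspace(-.125,.125,60)
best=[]
for q in np.arange(-.1,2.2,.02):
    b=proj(c,[np.r_[RACK[:2]+rz2(RACK[2])@np.array([.072-.135*np.cos(q),y]),.14+.135*np.sin(q)] for y in ys]).round().astype(int); v=px[b[:,1],b[:,0]]
    best.append((round(np.mean((v.max(1)-v.min(1)<30)&(v.mean(1)>80)),2),round(q,2)))
print(sorted(best)[-6:])
S=np.load('side0.npy',allow_pickle=True).item()['pixels'].astype(float)
# bystanders unchanged: bottle, cup, carton windows
for n,(x0,y0,x1,y1) in dict(bottle=(352,152,375,205),cup=(260,225,290,265),carton=(268,135,301,160)).items(): print(n,np.abs(px-S)[y0:y1,x0:x1].mean().round(1))
# mean colour on thin/thick face centres
for y in(.03,.09): 
    for x in(-.02,.02):
        u=proj(c,np.r_[RACK[:2]+rz2(RACK[2])@np.array([x,y]),.128])[0].round().astype(int); print(y,x,px[u[1],u[0]])
print(ctrl.get_obs()['wrist_force'])
E
```

```text
[(np.float64(0.73), np.float64(0.68)), (np.float64(0.75), np.float64(0.66)), (np.float64(0.82), np.float64(-0.04)), (np.float64(0.95), np.float64(-0.06)), (np.float64(1.0), np.float64(-0.1)), (np.float64(1.0), np.float64(-0.08))]
bottle 2.7
cup 3.5
carton 5.2
0.03 -0.02 [125.  81.  47.]
0.03 0.02 [111.  70.  40.]
0.09 -0.02 [61. 38. 24.]
0.09 0.02 [69. 43. 22.]
[-1.56138464  0.22098051  0.22524527]
```

```bash
python3 -c "
from bench import ctrl
print(ctrl.hand_in())"
```

```text
the job is handed in; nothing more can be done
None
```

I filed both samples upright in their slots, pressed the keeper down to a firm stop, and handed the job in at about 22.5 s of robot time; the hand-in returned no verdict.

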